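# Swap round the products on the display risers

### The job

The products on the three wooden display risers are mixed up: the tallest should stand on the lowest riser and the flattest on the highest, so that every one can be seen. Move them round so that the slim spice jar ends on the lowest riser, the wide jar on the middle one and the flat tin on the highest, each upright and centred on its riser and let go; the empty marble board is free for parking one on the way. Keep the products upright as you carry them and leave the label roll, bell and cheese wedge where they are.

Things in the scene. Friction and masses are not known exactly. Their poses are not given: they have to be found in the camera images.
- spice_jar: slim round spice jar with red screw cap, 40 mm diameter (straight sided), 106 mm tall, loose, about 0.11 kg; starts upright on the middle riser. Origin: centre of its underside, z up
- wide_jar: wide round glass jar with gold lid, 66 mm largest diameter, 90 mm tall (the lid is the top 11 mm, 64 mm diameter; body nearly straight sided), loose, about 0.37 kg; starts upright on the highest riser. Origin: centre of its underside, z up
- tin: flat rectangular tin with blue top and rounded corners, 63 mm (its x) by 105 mm (its y) by 26 mm high, loose, about 0.15 kg; starts lying flat, top up, on the lowest riser, its sides within about 10 degrees of the riser's edges. Grip it across x. Origin: centre of its underside, z up
- riser_low: the lowest: fixed wooden display riser, square, 110 x 110 mm, flat level top; its height of 20 mm tells it from the other two, which look the same from above. Origin: centre of its underside, on the counter (so the top's centre is 20 mm above the origin); z up, x and y along its edges. Target of the spice jar
- riser_middle: the middle one: fixed wooden display riser, square, 110 x 110 mm, flat level top; its height of 50 mm tells it from the other two, which look the same from above. Origin: centre of its underside, on the counter (so the top's centre is 50 mm above the origin); z up, x and y along its edges. Target of the wide jar
- riser_high: the highest: fixed wooden display riser, square, 110 x 110 mm, flat level top; its height of 80 mm tells it from the other two, which look the same from above. Origin: centre of its underside, on the counter (so the top's centre is 80 mm above the origin); z up, x and y along its edges. Target of the tin
- marble_board: fixed round pale marble board, 150 mm diameter, 12 mm thick, flat top, empty at the start: the free spot. Origin: centre of its underside, on the counter, z up
- label_roll: bystander, not to be moved: upright white roll of labels, 67 mm diameter, 40 mm high, loose. Origin: centre of its underside
- counter_bell: bystander, not to be moved: domed metal counter bell, 81 mm diameter, 52 mm high, loose. Origin: centre of its underside
- cheese_wedge: bystander, not to be moved: orange-yellow cheese wedge, 70 x 80 x 55 mm, loose. Origin: centre of its underside

How it is judged:
By the outcome, as a careful person would: the job done as asked, in the order asked, and still so for the second after the job is handed in, with the robot touching nothing.
It also fails if it takes over 117 s, if anything falls off the work surface, if the arm or the gripper's body presses on something with over 40 N, if the wrist force passes 120 N, or if a joint passes its speed limit or range.

### The arm

A 6-joint arm with a two-finger parallel gripper is mounted at the origin on a cart in front of the work surface, level with it; the furniture and walls round the work are solid. World frame = base frame: x ahead of the robot, y to its left, z up, the work surface at z = 0. Lengths are in m, angles in rad, forces in N, time in s.
With the tool pointing down it reaches from about 0.35 to 0.775 m from the base axis. Payload 7.3 kg.
Tool frame: the origin (TCP) lies at the centre of the arm's flange, where the gripper is bolted on; the fingertips stand 178 mm ahead of it and the grasp point (between the pads) lies 159 mm ahead of it; z points along the fingers, y is the line along which they close (so a half turn about z gives the same grasp; the last joint's range is limited). The gripper opens to 92 mm and grips with 3 to 60 N. Pads are 19 mm wide; open, the fingers measure 130 mm over their backs; the gripper's body (75 mm by 190 mm) begins 47 mm behind the grasp point.
Start: joints at [-1.277, 0.342, 1.524, -0, 1.275, -0.146], TCP at [0.224, -0.475, 0.405] pointing down, gripper open.
Joint ranges: [-2.53, 2.53], [-0.77, 2.02], [0.04, 2.7], [-1, 4.14], [0.28, 2.66], [-3.11, 3.11]. Speed limits (rad/s): [2.57, 2.57, 3.14, 3.14, 3.14, 3.14].

### API

Orientations are given as [roll, pitch, yaw] about the fixed x, y, z axes, in that order (R = Rz(yaw) Ry(pitch) Rx(roll)).
In Python, from cell import robot gives the robot as it stands.
- The arm moves only by the shell command python3 drive.py 'ROWS' [OPENING] [FORCE]. ROWS is a JSON list of rows, 1 to 8 of them, each of 6 numbers: dx, dy, dz in m, then a rotation vector rx, ry, rz in rad; each row shifts and turns the commanded pose from where the row before left it, along the tool's axes as they then stand; what a row does not reach is not made up. A row lasts 1/12 s, in which the tool goes at most 0.0417 m and 0.125 rad, less where a joint would pass 70% of its speed; a pose out of reach is approached as far as the arm can. OPENING is the finger opening in m, set as the command begins (- or left out keeps the last). The fingers move at their own pace and stop on an object; FORCE is the grip in N (left out, the last holds). Time passes only in rows, so rows that do not move let the fingers close. It prints the time, the measured TCP pose, the force, the opening and the grip force at its end.
- robot.observe(): the state, without advancing time (a new reading comes with each control period).
- robot.read_camera(name): name is "scene" or "top"; returns a dict with "image" (384x512x3 uint8, red, green, blue), "fx", "fy", "cx", "cy" (pixels), "k1" (the pictures are not rectified: a ray, as slopes to the right and down, at radius r is drawn at 1 + k1 r^2 times it, then the intrinsics apply), "pose" (4x4, takes a point from camera to world coordinates). Camera axes: x right, y down, z forward; pixel columns grow to the right and rows downward; lengths in m; the calibration is good to about 2 mm. A picture is of the moment at which its call begins. There is no depth.
- robot.hand_in(): hands the job in; it is judged then, once.
The state is a dict: "time": time; "qpos": joint angles; "qvel": joint speeds; "joint_efforts": joint torques, N m; "tool_pos": TCP position; "tool_rot": TCP orientation; "contact_force": force on the tool from outside, world axes, zero at the start; "torque": the same for the moment, N m; "opening": finger opening in m; "grip_force": force on a finger pad.
Only numpy, scipy, OpenCV 4.12 (cv2) and the standard library are available. Lean on these libraries where they do the work, as an engineer would, in place of code of your own. Each camera call takes 0.05 s, during which the arm holds its last target. There are 200 camera calls.

## Working session

There is one attempt and no reset: what is moved stays moved. The work goes in short steps, Python scripts to look and compute and a shell command to move; the robot and the scene stay as the last step left them, time stands still between calls to the robot, and variables do not carry over. Pictures are saved under pics/ and viewed, at most 14 in all, crops included, and the job is handed in when it is done.

```bash
ls; mkdir -p pics
python3 - <<'E'
from cell import robot
import cv2,numpy as np
for n in("scene","top"):
    c=robot.read_camera(n);cv2.imwrite(f"pics/{n}0.png",cv2.resize(c["image"][:,:,::-1],None,fx=1.5,fy=1.5))
    np.savez(f"{n}0.npz",**c);print(n,c["fx"],c["fy"],c["cx"],c["cy"],c["k1"],np.round(c["pose"],3))
print(robot.observe())
E
```

```text
cell.py
drive.py
pics
scene 443.3450886296777 443.3450886296777 253.05060713915793 191.39614353165945 0.06009688558276481 [[-0.816  0.253 -0.519  1.331]
 [ 0.577  0.329 -0.747  1.151]
 [-0.018 -0.91  -0.415  0.69 ]
 [ 0.     0.     0.     1.   ]]
top 430.19271403413376 430.19271403413376 248.3985468695364 198.79219425261533 -0.011992943397324837 [[ 0.029 -0.995  0.093  0.414]
 [-0.999 -0.028  0.017  0.024]
 [-0.015 -0.094 -0.995  1.421]
 [ 0.     0.     0.     1.   ]]
{'time': 0.1, 'qpos': array([-1.27699364e+00,  3.42646735e-01,  1.52490330e+00, -1.95515165e-05,
        1.27536332e+00, -1.46027326e-01]), 'qvel': array([ 0.00210362, -0.00052854, -0.00421474, -0.00022079, -0.0015    ,
        0.00027374]), 'joint_efforts': array([ 2.08854348e-03, -4.32004488e+01, -2.44693941e+01,  7.19303009e-02,
        5.26594673e-02, -4.83503106e-05]), 'tool_pos': array([ 0.22350969, -0.4749228 ,  0.40412391]), 'tool_rot': array([-3.14028329e+00, -1.73675866e-04,  4.39835603e-01]), 'contact_force': array([-1.48385658, -0.58163764,  0.93764056]), 'torque': array([-0.00938268, -0.01297668, -0.01916243]), 'grip_force': 0.0, 'opening': 0.09144102912094484}
```

View pics/scene0.png

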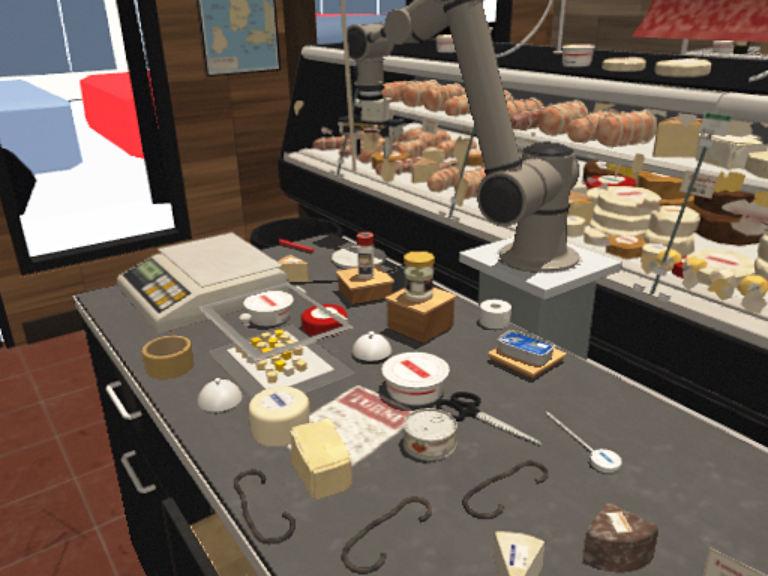

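View pics/top0.png

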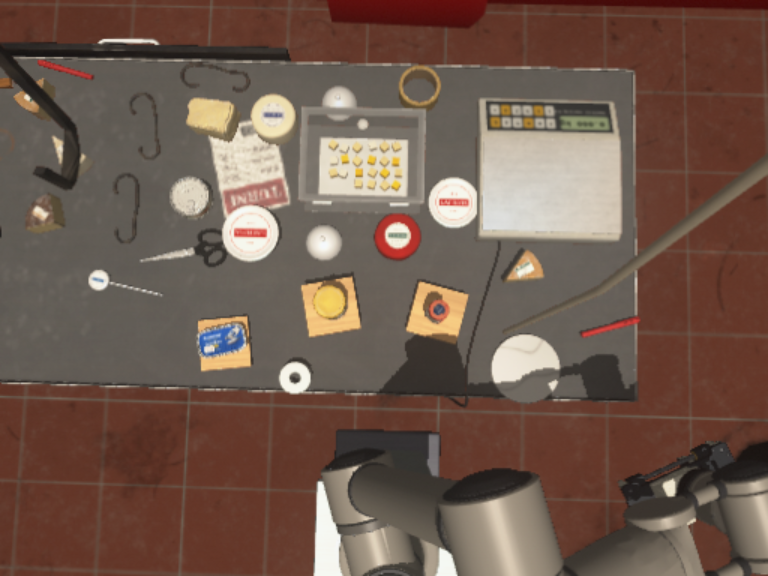

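The scene shows the tin on the low riser (px 525,350), the wide jar on the high riser (420,280), the spice jar on the middle riser (365,265) and the marble board at (358,258). In the top view these are at (222,340), (330,303), (437,308) and (526,368). A pole crosses the top view near the marble board, so I'll look closer.

Run:
```python
import cv2,numpy as np
s=np.load("scene0.npz")["image"][:,:,::-1];t=np.load("top0.npz")["image"][:,:,::-1]
a=cv2.resize(s[0:230,180:400],(550,575),interpolation=cv2.INTER_CUBIC)
cv2.imwrite("pics/s1.png",a)
cv2.imwrite("pics/t1.png",cv2.resize(t[150:280,120:380],(780,390),interpolation=cv2.INTER_CUBIC))
```

```text
(no output)
```

View pics/s1.png

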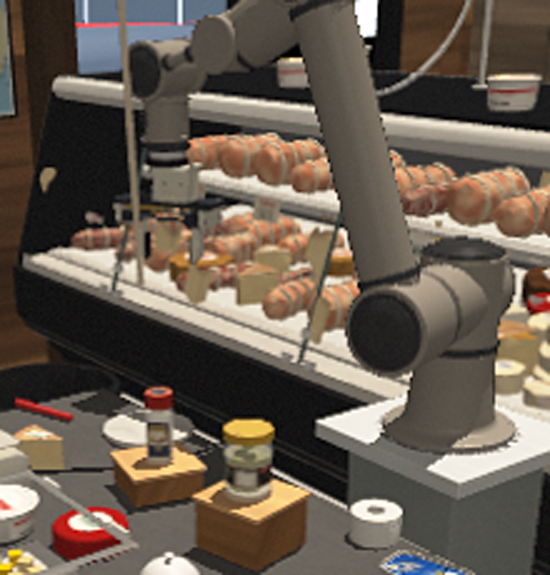

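View pics/t1.png

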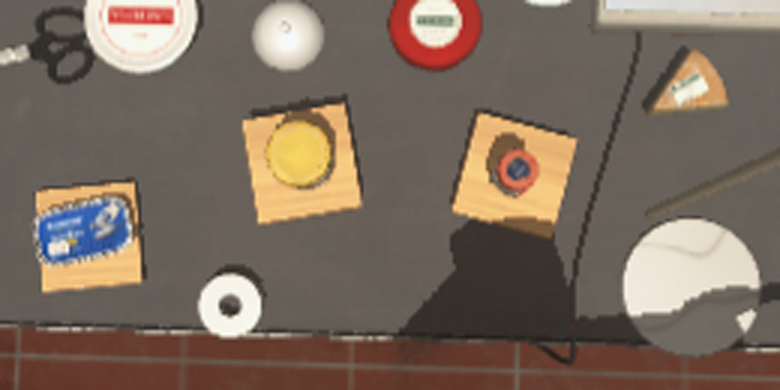

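The rod's lower end is at scene px (236,114) and top px (334,221). I'll triangulate it along with the objects.

```bash
cat > h.py <<'E'
import cv2,numpy as np
def load(n): return dict(np.load(n,allow_pickle=True))
def ray(c,p):
    K=np.array([[c["fx"],0,c["cx"]],[0,c["fy"],c["cy"]],[0,0,1]],float)
    u=cv2.undistortPoints(np.array([[p]],float),K,np.array([c["k1"],0,0,0],float))[0,0]
    d=c["pose"][:3,:3]@[u[0],u[1],1]; return c["pose"][:3,3],d/np.linalg.norm(d)
def plane(c,p,z):
    o,d=ray(c,p); return o+d*(z-o[2])/d[2]
def tri(a,p,b,q):
    o,d=ray(a,p);O,D=ray(b,q)
    t=np.linalg.lstsq(np.stack([d,-D],1),O-o,rcond=None)[0]
    A=o+d*t[0];B=O+D*t[1]; return (A+B)/2,np.linalg.norm(A-B)
def mask(img,hlo,hhi,smin=90,vmin=60,box=None):
    h=cv2.cvtColor(img,cv2.COLOR_RGB2HSV)
    m=cv2.inRange(h,(max(hlo,0),smin,vmin),(hhi,255,255))
    if hlo<0: m|=cv2.inRange(h,(180+hlo,smin,vmin),(180,255,255))
    if box is not None:
        x0,y0,x1,y1=box;k=np.zeros_like(m);k[y0:y1,x0:x1]=255;m&=k
    return m
def blob(m):
    c=max(cv2.findContours(m,cv2.RETR_EXTERNAL,cv2.CHAIN_APPROX_NONE)[0],key=cv2.contourArea); return c
E
cat > m.py <<'E'
from h import *
s=load("scene0.npz");t=load("top0.npz");np.set_printoptions(precision=4,suppress=True)
print("rod",tri(s,(236,114),t,(334,221)), "upper ray",[plane(t,p,z) for p in((420,167),(511,110)) for z in (.6,.9)], ray(s,(229,0)),)
T,S=t["image"],s["image"]
# top: lid, cap, tin, wood
B={}
for n,h,tb,sb in(("lid",(20,32,110,120),(195,170,245,225),(262,160,296,200)),("cap",(-8,8,90,60),(272,188,312,222),(232,150,254,168)),("tin",(100,125,90,50),(125,205,175,245),(325,215,375,245))):
    ct=blob(mask(T,*h,box=tb));cs=blob(mask(S,*h,box=sb))
    rt,rs=cv2.minAreaRect(ct),cv2.minAreaRect(cs)
    mt=cv2.moments(ct); print(n,rt,rs)
    print("  tri",tri(t,rt[0],s,rs[0]))
for n,box in(("low",(125,205,175,250)),("high",(195,175,245,230)),("mid",(265,180,318,232))):
    m=mask(T,8,24,60,90,box); m=cv2.morphologyEx(m,cv2.MORPH_CLOSE,np.ones((15,15)))
    r=cv2.minAreaRect(blob(m)); print(n,r,cv2.contourArea(blob(m)),cv2.boxPoints(r).tolist())
h=cv2.cvtColor(T,cv2.COLOR_RGB2HSV)
m=cv2.inRange(h,(0,0,90),(180,70,255));m[:, :322]=0;m[:,380:]=0;m[:218]=0;m[275:]=0
print("marble",cv2.minEnclosingCircle(blob(m)))
v=T.copy();S2=S.copy()
cv2.imwrite("pics/s2.png",cv2.resize(S[150:260,220:390,::-1],(765,495),interpolation=cv2.INTER_CUBIC))
E
python3 m.py
```

```text
rod (array([ 0.4696, -0.1856,  0.2765]), np.float64(0.0029027852252207424)) upper ray [array([ 0.5615, -0.2896,  0.6   ]), array([ 0.5076, -0.175 ,  0.9   ]), array([ 0.6787, -0.4676,  0.6   ]), array([ 0.5819, -0.2879,  0.9   ])] (array([1.3314, 1.1508, 0.6898]), array([-0.5361, -0.8439, -0.0231]))
lid ((219.25001525878906, 200.75), (21.21320343017578, 20.50609588623047), 45.0) ((278.5, 173.0), (10.0, 19.0), 90.0)
  tri (array([0.524 , 0.1317, 0.1606]), np.float64(8.16333282230825e-05))
cap ((292.0, 207.0), (14.0, 12.0), 90.0) ((242.5, 158.5), (9.0, 11.0), 90.0)
  tri (array([ 0.5139, -0.0848,  0.1439]), np.float64(0.0026637771283048064))
tin ((147.14117431640625, 226.63528442382812), (15.61899471282959, 29.068683624267578), 77.47119140625) ((350.79998779296875, 228.6000213623047), (32.25522994995117, 8.854376792907715), 18.434947967529297)
  tri (array([0.4436, 0.3721, 0.0405]), np.float64(0.0026561308634114617))
low ((148.9754180908203, 228.72955322265625), (34.58465576171875, 34.40358352661133), 84.80557250976562) 941.5 [[130.27870178222656, 213.06561279296875], [164.54100036621094, 209.95086669921875], [167.67213439941406, 244.39349365234375], [133.4098358154297, 247.50823974609375]]
high ((219.88624572753906, 204.34585571289062), (36.02448654174805, 35.98164749145508), 80.13418579101562) 1222.5 [[199.07522583007812, 189.68255615234375], [234.5247802734375, 183.51742553710938], [240.697265625, 219.0091552734375], [205.24771118164062, 225.17428588867188]]
mid ((290.984619140625, 208.2230682373047), (35.34543228149414, 35.17002487182617), 15.255120277404785) 1163.5 [[269.3077087402344, 220.5384521484375], [278.5615539550781, 186.60769653320312], [312.6615295410156, 195.90768432617188], [303.4076843261719, 229.83843994140625]]
marble ((350.5, 240.5), 36.31125259399414)
```

View pics/s2.png

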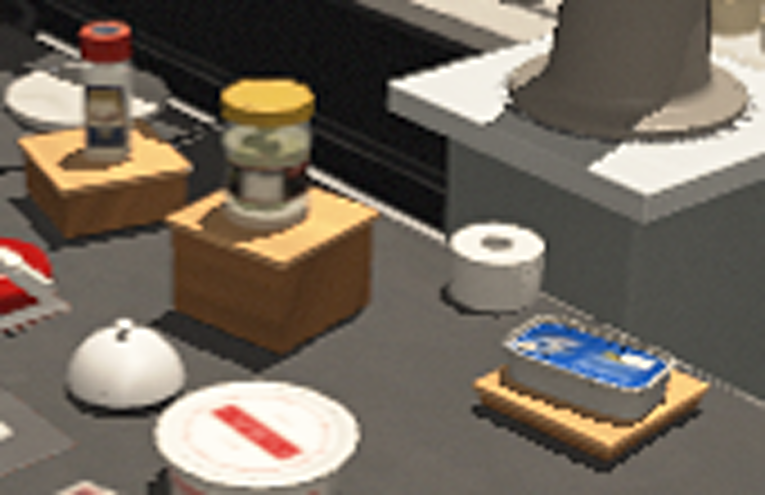

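The crop shows all the visible top corners of the three risers. I'll triangulate those and the rod.

```bash
cat > m2.py <<'E'
from h import *
s=load("scene0.npz");t=load("top0.npz");np.set_printoptions(precision=4,suppress=True)
C=dict(low=([(130.3,213),(133.4,247.5),(164.5,210)],[(605,443),(710,385),(475,380)],(148.98,228.73),.02),
high=([(199.1,189.7),(205.2,225.2),(234.5,183.5)],[(285,268),(378,210),(170,215)],(219.9,204.35),.08),
mid=([(278.6,186.6),(269.3,220.5),(312.7,195.9)],[(70,187),(192,165),(20,140)],(290.98,208.2),.05))
for n,(a,b,c,z) in C.items():
    print(n)
    for p,q in zip(a,b): print("  ",*tri(t,p,s,(220+q[0]/4.5,150+q[1]/4.5)))
    P=[plane(t,p,z) for p in a]; 
    d=P[0]-P[1]; print("  centre from diag",(P[1]+P[2])/2,"rect centre",plane(t,c,z),"len",np.linalg.norm(d),"yaw of x edge deg",np.degrees(np.arctan2(d[1],d[0])))
print("marble",plane(t,(350.5,246),.012),[plane(t,p,.012) for p in((327.5,246),(374,246),(350.5,222))])
print("lid",plane(t,(219.25,200.75),.17),"cap",plane(t,(292,207),.156),"cap",plane(t,(292,207),.103))
r=cv2.minAreaRect(blob(mask(t["image"],100,125,90,50,box=(125,205,175,245))));bp=cv2.boxPoints(r)
print("tin",plane(t,r[0],.046),[plane(t,p,.046) for p in bp])
print("label",plane(t,(196,251),.04),"cheese",plane(t,(349,177),.05),"bell",plane(t,(216,161),.04))
# rod line
for q in((334,221),(420,167),(511,110)): pass
o,d1=ray(t,(334,221));_,d2=ray(t,(511,110));n=np.cross(d1,d2)
for p in((229,0),(232.5,60),(236,114)):
    O,D=ray(s,p);k=n@(o-O)/(n@D);print("rod pt",p,O+k*D)
E
python3 m2.py
```

```text
low
   [0.4886 0.4334 0.0197] 0.0018751014326120747
   [0.3758 0.4191 0.0153] 0.00028122237378192064
   [0.4993 0.3241 0.0178] 0.004958306621718273
  centre from diag [0.4385 0.3698 0.02  ] rect centre [0.4383 0.3699 0.02  ] len 0.11310975901469399 yaw of x edge deg 8.259101915790012
high
   [0.5639 0.2049 0.0731] 0.002608445258147835
   [0.4544 0.1793 0.0759] 0.0025411955334691005
   [0.5841 0.0948 0.0778] 0.007459177359300746
  centre from diag [0.5201 0.1361 0.08  ] rect centre [0.5198 0.1361 0.08  ] len 0.11324850979926794 yaw of x edge deg 11.963621136018382
mid
   [ 0.5807 -0.045   0.0486] 0.009606640402966389
   [ 0.4751 -0.0207  0.0467] 0.00011767959458151008
   [ 0.5555 -0.1562  0.0439] 0.006435082946662411
  centre from diag [ 0.5163 -0.0889  0.05  ] rect centre [ 0.5162 -0.0887  0.05  ] len 0.11277482698561246 yaw of x edge deg -13.919357468090508
marble [ 0.4014 -0.2873  0.012 ] [array([ 0.3992, -0.2128,  0.012 ]), array([ 0.4035, -0.3634,  0.012 ]), array([ 0.4793, -0.2868,  0.012 ])]
lid [0.5232 0.1308 0.17  ] cap [ 0.5119 -0.0829  0.156 ] cap [ 0.516  -0.0874  0.103 ]
tin [0.4444 0.3697 0.046 ] [array([0.4572, 0.4217, 0.046 ]), array([0.4801, 0.3312, 0.046 ]), array([0.4316, 0.318 , 0.046 ]), array([0.4089, 0.4081, 0.046 ])]
label [0.3714 0.2106 0.04  ] cheese [ 0.6216 -0.2726  0.05  ] bell [0.6641 0.1571 0.04  ]
rod pt (229, 0) [ 0.4893 -0.1747  0.6534]
rod pt (232.5, 60) [ 0.4803 -0.1816  0.4671]
rod pt (236, 114) [ 0.4702 -0.1874  0.2764]
```

Heights agree with the given 20/50/80 mm, and the object tops are consistent too. The rod is a near-vertical hanging pole at about (0.475,-0.183) from z=0.28 up, so I need to know the arm's lateral shape there.

Run:
```python
from h import *
t=load("top0.npz");im=t["image"][:,:,::-1].copy()
R=t["pose"][:3,:3];o=t["pose"][:3,3]
def pr(p):
    q=R.T@(np.array(p)-o);u=q[:2]/q[2];r=u@u;u=u*(1+t["k1"]*r);return u*t["fx"]+[t["cx"],t["cy"]]
a=cv2.resize(im[230:384,200:512],(780,385),interpolation=cv2.INTER_CUBIC)
for p in([0,0,0],[0,0,.25],[.2235,-.475,.404]):
    q=(pr(p)-[200,230])*2.5;print(p,q);cv2.circle(a,tuple(int(v) for v in q),4,(0,255,0),-1)
cv2.imwrite("pics/t2.png",a)
```

```text
(no output)
```

View pics/t2.png

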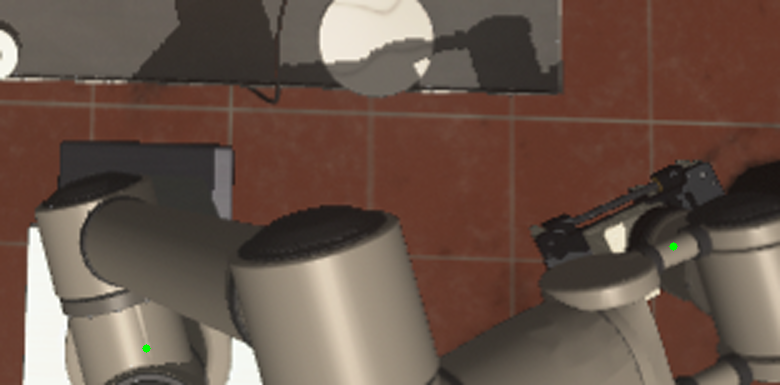

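```bash
cat > w.py <<'E'
# usage: w.py x y z yaw n  -> constant row (tool axes) that reaches the pose from here in n rows; "arc AZ R Z n": pose at constant wrist angle round the base
import sys,numpy as np
from scipy.spatial.transform import Rotation as Ro
from cell import robot
o=robot.observe();a=sys.argv[1:]
if a[0]=="arc":
    az,r,z,n=map(float,a[1:]);x,y=r*np.cos(az),r*np.sin(az);yaw=az-np.arcsin(.077/r)
else: x,y,z,yaw,n=map(float,a)
n=int(n)
R0=Ro.from_euler("xyz",o["tool_rot"]);R1=Ro.from_euler("xyz",[np.pi,0,yaw])
w=(R0.inv()*R1).as_rotvec();Rs=Ro.from_rotvec(w/n).as_matrix()
t=R0.inv().apply(np.array([x,y,z])-o["tool_pos"])
M=sum(np.linalg.matrix_power(Rs,k) for k in range(n))
p=np.linalg.solve(M,t)
print("t",round(o["time"],2),"q",np.round(o["qpos"],2),"target",np.round([x,y,z,yaw],4))
print(f"row x{n}: [{p[0]:.4f},{p[1]:.4f},{p[2]:.4f},{w[0]/n:.4f},{w[1]/n:.4f},{w[2]/n:.4f}] |p|={np.linalg.norm(p):.4f} limit .0417, .125")
E
python3 w.py arc -0.95 .37 .40 16
R='x'; python3 drive.py '[[-0.0042,-0.0114,0,0,0,0.1],[-0.0042,-0.0114,0,0,0,0.1],[-0.0042,-0.0114,0,0,0,0.1],[-0.0042,-0.0114,0,0,0,0.1],[-0.0042,-0.0114,0,0,0,0.1],[-0.0042,-0.0114,0,0,0,0.1],[-0.0042,-0.0114,0,0,0,0.1],[-0.0042,-0.0114,0,0,0,0.1]]' 0.092
python3 drive.py '[[-0.0042,-0.0114,0,0,0,0.1],[-0.0042,-0.0114,0,0,0,0.1],[-0.0042,-0.0114,0,0,0,0.1],[-0.0042,-0.0114,0,0,0,0.1],[-0.0042,-0.0114,0,0,0,0.1],[-0.0042,-0.0114,0,0,0,0.1],[-0.0042,-0.0114,0,0,0,0.1],[-0.0042,-0.0114,0,0,0,0.1]]'
python3 w.py arc 0.5 .37 .41 16
```

```text
time: 0.77
tool_pos: [0.1826, -0.3889, 0.4044]
tool_rot: [-3.141, 0.0, -0.366]
contact_force: [0.6, 1.2, 0.0]
opening: 0.0915
grip_force: 0.0
time: 1.43
tool_pos: [0.2162, -0.3001, 0.4045]
tool_rot: [3.142, 0.001, -1.165]
contact_force: [-0.8, -0.4, -0.8]
opening: 0.0917
grip_force: 0.0
t 1.43 q [-1.15  0.05  1.9  -0.    1.19  1.58] target [0.3247 0.1774 0.41   0.2904]
row x16: [-0.0086,-0.0324,-0.0003,-0.0000,0.0000,-0.0910] |p|=0.0335 limit .0417, .125
```

```bash
python3 drive.py '[[-0.0086,-0.0324,0,0,0,-0.091],[-0.0086,-0.0324,0,0,0,-0.091],[-0.0086,-0.0324,0,0,0,-0.091],[-0.0086,-0.0324,0,0,0,-0.091],[-0.0086,-0.0324,0,0,0,-0.091],[-0.0086,-0.0324,0,0,0,-0.091],[-0.0086,-0.0324,0,0,0,-0.091],[-0.0086,-0.0324,0,0,0,-0.091]]'
python3 drive.py '[[-0.0086,-0.0324,0,0,0,-0.091],[-0.0086,-0.0324,0,0,0,-0.091],[-0.0086,-0.0324,0,0,0,-0.091],[-0.0086,-0.0324,0,0,0,-0.091],[-0.0086,-0.0324,0,0,0,-0.091],[-0.0086,-0.0324,0,0,0,-0.091],[-0.0086,-0.0324,0,0,0,-0.091],[-0.0086,-0.0324,0,0,0,-0.091]]'
python3 w.py .444 .371 .30 1.824 16
```

```text
time: 2.1
tool_pos: [0.3609, -0.0801, 0.4046]
tool_rot: [3.142, 0.0, -0.428]
contact_force: [0.4, -1.1, 0.1]
opening: 0.0918
grip_force: 0.0
time: 2.77
tool_pos: [0.3216, 0.1794, 0.4045]
tool_rot: [3.142, 0.0, 0.3]
contact_force: [0.3, 0.3, 0.1]
opening: 0.0918
grip_force: 0.0
t 2.77 q [ 0.3   0.05  1.9  -0.    1.19  1.57] target [0.444 0.371 0.3   1.824]
row x16: [0.0157,0.0002,0.0065,-0.0000,0.0000,-0.0952] |p|=0.0170 limit .0417, .125
```

Run:
```python
from cell import robot
from h import *
c=robot.read_camera("top");np.savez("top1.npz",**c);c2=robot.read_camera("scene");np.savez("scene1.npz",**c2)
a=cv2.resize(c["image"][160:384,60:340,::-1],(400,320));b=cv2.resize(c2["image"][0:230,180:400,::-1],(306,320))
cv2.imwrite("pics/a1.png",cv2.resize(np.hstack([a,b]),(800,363)))
```

```text
(no output)
```

View pics/a1.png

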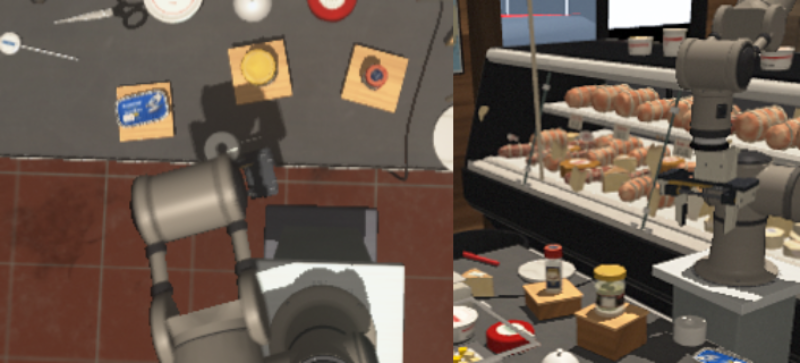

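The wrist is a fork about ±0.07 m wide and the rod sits about 0.10 m to the side of the middle riser's TCP. That clears if the gripper's long axis is radial there. On to the tin.

```bash
python3 drive.py '[[0.0157,0.0002,0.0065,0,0,-0.0952],[0.0157,0.0002,0.0065,0,0,-0.0952],[0.0157,0.0002,0.0065,0,0,-0.0952],[0.0157,0.0002,0.0065,0,0,-0.0952],[0.0157,0.0002,0.0065,0,0,-0.0952],[0.0157,0.0002,0.0065,0,0,-0.0952],[0.0157,0.0002,0.0065,0,0,-0.0952],[0.0157,0.0002,0.0065,0,0,-0.0952]]'
python3 drive.py '[[0.0157,0.0002,0.0065,0,0,-0.0952],[0.0157,0.0002,0.0065,0,0,-0.0952],[0.0157,0.0002,0.0065,0,0,-0.0952],[0.0157,0.0002,0.0065,0,0,-0.0952],[0.0157,0.0002,0.0065,0,0,-0.0952],[0.0157,0.0002,0.0065,0,0,-0.0952],[0.0157,0.0002,0.0065,0,0,-0.0952],[0.0157,0.0002,0.0065,0,0,-0.0952]]'
python3 w.py .444 .371 .202 1.824 4
```

```text
time: 3.53
tool_pos: [0.4234, 0.2485, 0.352]
tool_rot: [-3.142, 0.001, 1.06]
contact_force: [0.7, -0.5, 0.5]
opening: 0.0919
grip_force: 0.0
time: 4.2
tool_pos: [0.4466, 0.3691, 0.2998]
tool_rot: [-3.141, 0.001, 1.822]
contact_force: [0.6, -0.6, 0.7]
opening: 0.0919
grip_force: 0.0
t 4.2 q [ 0.56  0.54  1.51 -0.    1.09  0.31] target [0.444 0.371 0.202 1.824]
row x4: [0.0006,-0.0005,0.0245,-0.0001,0.0001,-0.0005] |p|=0.0245 limit .0417, .125
```

```bash
python3 drive.py '[[0.0006,-0.0005,0.027,0,0,0],[0.0006,-0.0005,0.027,0,0,0],[0.0006,-0.0005,0.022,0,0,0],[0.0006,-0.0005,0.015,0,0,0],[0,0,0.007,0,0,0],[0,0,0,0,0,0]]'
python3 drive.py '[[0,0,0,0,0,0],[0,0,0,0,0,0],[0,0,0,0,0,0],[0,0,0,0,0,0],[0,0,0,0,0,0],[0,0,0,0,0,0],[0,0,0,0,0,0]]' 0.04 25
python3 drive.py '[[0,0,-0.01,0,0,0],[0,0,-0.03,0,0,0],[0,0,-0.04,0,0,0],[0,0,-0.04,0,0,0],[0,0,-0.04,0,0,0],[0,0,-0.03,0,0,0],[0,0,0,0,0,0]]'
python3 w.py arc .696 .42 .40 12
```

```text
time: 4.7
tool_pos: [0.4433, 0.3702, 0.2008]
tool_rot: [-3.138, 0.001, 1.818]
contact_force: [0.6, 0.0, 0.1]
opening: 0.0918
grip_force: 0.0
time: 5.28
tool_pos: [0.4435, 0.3711, 0.2034]
tool_rot: [3.14, -0.0, 1.819]
contact_force: [-0.1, -0.4, 3.8]
opening: 0.0593
grip_force: 25.0
time: 5.87
tool_pos: [0.4437, 0.3714, 0.4005]
tool_rot: [3.13, -0.004, 1.819]
contact_force: [0.8, 0.5, -1.2]
opening: 0.0595
grip_force: 25.0
t 5.87 q [0.56 0.44 1.38 0.   1.3  0.32] target [0.3223 0.2693 0.4    0.5116]
row x12: [-0.0123,-0.0071,-0.0000,0.0006,-0.0009,0.1090] |p|=0.0142 limit .0417, .125
```

```bash
python3 w.py arc .5 .37 .42 14
```

```text
t 5.87 q [0.56 0.44 1.38 0.   1.3  0.32] target [0.3247 0.1774 0.42   0.2904]
row x14: [-0.0179,-0.0016,-0.0015,0.0005,-0.0009,0.1092] |p|=0.0180 limit .0417, .125
```

```bash
python3 drive.py '[[-0.018,-0.0016,-0.0015,0.0005,-0.001,0.109],[-0.018,-0.0016,-0.0015,0.0005,-0.001,0.109],[-0.018,-0.0016,-0.0015,0.0005,-0.001,0.109],[-0.018,-0.0016,-0.0015,0.0005,-0.001,0.109],[-0.018,-0.0016,-0.0015,0.0005,-0.001,0.109],[-0.018,-0.0016,-0.0015,0.0005,-0.001,0.109],[-0.018,-0.0016,-0.0015,0.0005,-0.001,0.109]]'
python3 drive.py '[[-0.018,-0.0016,-0.0015,0.0005,-0.001,0.109],[-0.018,-0.0016,-0.0015,0.0005,-0.001,0.109],[-0.018,-0.0016,-0.0015,0.0005,-0.001,0.109],[-0.018,-0.0016,-0.0015,0.0005,-0.001,0.109],[-0.018,-0.0016,-0.0015,0.0005,-0.001,0.109],[-0.018,-0.0016,-0.0015,0.0005,-0.001,0.109],[-0.018,-0.0016,-0.0015,0.0005,-0.001,0.109]]'
python3 w.py arc -0.72 .37 .41 14
```

```text
time: 6.45
tool_pos: [0.4223, 0.2482, 0.403]
tool_rot: [-3.14, 0.009, 1.05]
contact_force: [0.2, 0.0, -1.4]
opening: 0.0594
grip_force: 25.0
time: 7.03
tool_pos: [0.3227, 0.1749, 0.415]
tool_rot: [3.137, 0.015, 0.287]
contact_force: [-0.2, 1.1, -1.2]
opening: 0.0599
grip_force: 25.0
t 7.03 q [ 0.29  0.04  1.88 -0.    1.24  1.57] target [ 0.2782 -0.244   0.41   -0.9296]
row x14: [0.0055,0.0315,0.0004,0.0009,0.0008,0.0869] |p|=0.0320 limit .0417, .125
```

```bash
python3 drive.py '[[0.0055,0.0315,0.0004,0.001,0.001,0.087],[0.0055,0.0315,0.0004,0.001,0.001,0.087],[0.0055,0.0315,0.0004,0.001,0.001,0.087],[0.0055,0.0315,0.0004,0.001,0.001,0.087],[0.0055,0.0315,0.0004,0.001,0.001,0.087],[0.0055,0.0315,0.0004,0.001,0.001,0.087],[0.0055,0.0315,0.0004,0.001,0.001,0.087]]'
python3 drive.py '[[0.0055,0.0315,0.0004,0.001,0.001,0.087],[0.0055,0.0315,0.0004,0.001,0.001,0.087],[0.0055,0.0315,0.0004,0.001,0.001,0.087],[0.0055,0.0315,0.0004,0.001,0.001,0.087],[0.0055,0.0315,0.0004,0.001,0.001,0.087],[0.0055,0.0315,0.0004,0.001,0.001,0.087],[0.0055,0.0315,0.0004,0.001,0.001,0.087]]'
python3 w.py .396 -.298 .24 -.80 8
```

```text
time: 7.62
tool_pos: [0.3683, -0.0417, 0.4128]
tool_rot: [3.139, 0.005, -0.32]
contact_force: [0.1, -0.8, -2.1]
opening: 0.059
grip_force: 25.0
time: 8.2
tool_pos: [0.2808, -0.244, 0.4099]
tool_rot: [-3.137, -0.002, -0.929]
contact_force: [0.4, -0.8, -1.4]
opening: 0.0593
grip_force: 25.0
t 8.2 q [-0.92  0.05  1.88  0.    1.21  1.57] target [ 0.396 -0.298  0.24  -0.8  ]
row x8: [0.0144,-0.0066,0.0213,-0.0005,-0.0003,-0.0162] |p|=0.0265 limit .0417, .125
```

```bash
python3 drive.py '[[0.0144,-0.0066,0.0213,0,0,-0.016],[0.0144,-0.0066,0.0213,0,0,-0.016],[0.0144,-0.0066,0.0213,0,0,-0.016],[0.0144,-0.0066,0.0213,0,0,-0.016],[0.0144,-0.0066,0.0213,0,0,-0.016],[0.0144,-0.0066,0.0213,0,0,-0.016],[0.0144,-0.0066,0.0213,0,0,-0.016],[0.0144,-0.0066,0.0213,0,0,-0.016]]'
python3 drive.py '[[0,0,0.02,0,0,0],[0,0,0.012,0,0,0],[0,0,0.006,0,0,0],[0,0,0.003,0,0,0],[0,0,0,0,0,0]]'
python3 w.py .396 -.298 .197 -.80 1
```

```text
time: 8.87
tool_pos: [0.3977, -0.2967, 0.2389]
tool_rot: [-3.138, -0.002, -0.796]
contact_force: [0.8, 0.0, -2.2]
opening: 0.0593
grip_force: 25.0
time: 9.28
tool_pos: [0.3974, -0.2966, 0.1992]
tool_rot: [-3.138, -0.002, -0.797]
contact_force: [-0.2, -0.1, -1.5]
opening: 0.0593
grip_force: 25.0
t 9.28 q [-0.8   0.56  1.84  0.01  0.73  1.57] target [ 0.396 -0.298  0.197 -0.8  ]
row x1: [0.0000,0.0019,0.0022,-0.0037,-0.0020,0.0029] |p|=0.0029 limit .0417, .125
```

```bash
python3 drive.py '[[0,0.001,0.0022,-0.0037,-0.002,0.003],[0,0,0.0015,0,0,0],[0,0,0,0,0,0],[0,0,0,0,0,0]]'
python3 drive.py '[[0,0,0,0,0,0],[0,0,0,0,0,0],[0,0,0,0,0,0],[0,0,0,0,0,0]]' 0.092
python3 drive.py '[[0,0,-0.01,0,0,0],[0,0,-0.025,0,0,0],[-0.01,0,-0.035,0,0,0],[-0.015,0,-0.038,0,0,0],[-0.02,0,-0.036,0,0,0],[-0.025,0,-0.03,0,0,0],[-0.03,0,-0.025,0,0,0],[-0.03,0,-0.02,0,0,0]]'
python3 - <<'E'
from cell import robot
from h import *
for n in("top","scene"):
    c=robot.read_camera(n);np.savez(n+"2.npz",**c)
a=load("top2.npz")["image"][150:290,240:400,::-1];b=load("scene2.npz")["image"][90:200,180:310,::-1]
cv2.imwrite("pics/a2.png",np.hstack([cv2.resize(a,(400,350),interpolation=2),cv2.resize(b,(400,350),interpolation=2)]))
E
python3 w.py arc -.1 .37 .42 10
```

```text
time: 9.62
tool_pos: [0.3969, -0.2976, 0.1962]
tool_rot: [-3.142, -0.002, -0.8]
contact_force: [-0.4, 0.1, -1.3]
opening: 0.0596
grip_force: 25.0
time: 9.95
tool_pos: [0.3969, -0.2975, 0.196]
tool_rot: [-3.142, -0.002, -0.8]
contact_force: [0.1, 0.1, -0.8]
opening: 0.0815
grip_force: 0.0
time: 10.62
tool_pos: [0.3051, -0.203, 0.4172]
tool_rot: [-3.141, -0.004, -0.8]
contact_force: [-0.3, -0.3, 1.9]
opening: 0.0916
grip_force: 0.0
t 10.72 q [-0.8   0.03  1.88  0.    1.22  1.57] target [ 0.3682 -0.0369  0.42   -0.3096]
row x10: [-0.0037,-0.0175,-0.0002,0.0002,-0.0007,-0.0490] |p|=0.0178 limit .0417, .125
```

View pics/a2.png

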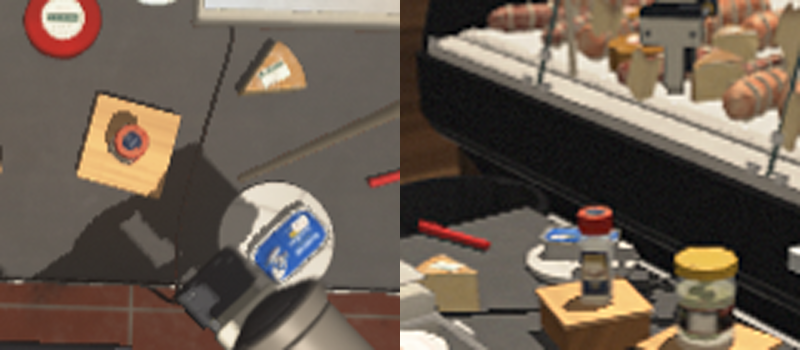

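The tin lies flat on the marble board. Next is the spice jar.

```bash
python3 drive.py '[[-0.0046,-0.022,0,0,0,-0.0612],[-0.0046,-0.022,0,0,0,-0.0612],[-0.0046,-0.022,0,0,0,-0.0612],[-0.0046,-0.022,0,0,0,-0.0612],[-0.0046,-0.022,0,0,0,-0.0612],[-0.0046,-0.022,0,0,0,-0.0612],[-0.0046,-0.022,0,0,0,-0.0612],[-0.0046,-0.022,0,0,0,-0.0612]]'
python3 w.py .42 -.02 .41 1.25 14
```

```text
time: 11.38
tool_pos: [0.3726, -0.0377, 0.4146]
tool_rot: [3.141, -0.001, -0.308]
contact_force: [1.0, -1.1, -0.1]
opening: 0.0919
grip_force: 0.0
t 11.38 q [-0.31  0.05  1.87 -0.    1.22  1.57] target [ 0.42 -0.02  0.41  1.25]
row x14: [0.0040,0.0002,0.0003,0.0001,-0.0000,-0.1113] |p|=0.0040 limit .0417, .125
```

```bash
python3 drive.py '[[0.004,0.0002,0,0,0,-0.111],[0.004,0.0002,0,0,0,-0.111],[0.004,0.0002,0,0,0,-0.111],[0.004,0.0002,0,0,0,-0.111],[0.004,0.0002,0,0,0,-0.111],[0.004,0.0002,0,0,0,-0.111],[0.004,0.0002,0,0,0,-0.111]]'
python3 drive.py '[[0.004,0.0002,0,0,0,-0.111],[0.004,0.0002,0,0,0,-0.111],[0.004,0.0002,0,0,0,-0.111],[0.004,0.0002,0,0,0,-0.111],[0.004,0.0002,0,0,0,-0.111],[0.004,0.0002,0,0,0,-0.111],[0.004,0.0002,0,0,0,-0.111]]'
python3 w.py .513 -.084 .37 1.26 5
```

```text
time: 11.97
tool_pos: [0.3999, -0.0395, 0.4146]
tool_rot: [3.141, -0.0, 0.472]
contact_force: [-0.1, 0.0, -0.8]
opening: 0.0918
grip_force: 0.0
time: 12.55
tool_pos: [0.4199, -0.0208, 0.4145]
tool_rot: [3.141, 0.0, 1.249]
contact_force: [0.8, -0.6, -0.8]
opening: 0.0923
grip_force: 0.0
t 12.55 q [-0.23  0.14  1.77 -0.    1.23  0.09] target [ 0.513 -0.084  0.37   1.26 ]
row x5: [-0.0062,0.0216,0.0089,0.0002,0.0001,-0.0022] |p|=0.0242 limit .0417, .125
```

```bash
python3 drive.py '[[-0.0062,0.0216,0.009,0,0,-0.002],[-0.0062,0.0216,0.009,0,0,-0.002],[-0.0062,0.0216,0.009,0,0,-0.002],[-0.0062,0.0216,0.009,0,0,-0.002],[-0.0062,0.0216,0.009,0,0,-0.002],[0,0,0,0,0,0]]'
python3 w.py .513 -.084 .284 1.26 4
python3 - <<'E'
from cell import robot
from h import *
for n in("top","scene"):
    c=robot.read_camera(n);np.savez(n+"3.npz",**c)
a=load("top3.npz")["image"][150:310,200:400,::-1];b=load("scene3.npz")["image"][60:200,180:310,::-1]
cv2.imwrite("pics/a3.png",np.hstack([cv2.resize(a,(420,336),interpolation=2),cv2.resize(b,(312,336),interpolation=2)]))
E
```

```text
time: 13.05
tool_pos: [0.5143, -0.0866, 0.3675]
tool_rot: [-3.141, 0.001, 1.252]
contact_force: [-1.0, -0.4, 0.4]
opening: 0.0918
grip_force: 0.0
t 13.05 q [-0.31  0.37  1.59 -0.    1.18  0.01] target [ 0.513 -0.084  0.284  1.26 ]
row x4: [0.0005,-0.0005,0.0209,-0.0000,0.0002,-0.0019] |p|=0.0209 limit .0417, .125
```

View pics/a3.png

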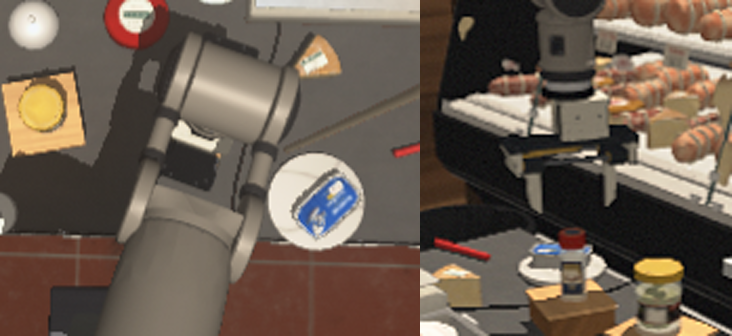

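The gripper is centred over the jar with the rod clear. Descending to grasp.

```bash
python3 drive.py '[[0.0005,-0.0005,0.025,0,0,-0.002],[0.0005,-0.0005,0.025,0,0,-0.002],[0.0005,-0.0005,0.02,0,0,-0.002],[0.0005,-0.0005,0.01,0,0,-0.002],[0,0,0.004,0,0,0],[0,0,0,0,0,0]]'
python3 drive.py '[[0,0,0,0,0,0],[0,0,0,0,0,0],[0,0,0,0,0,0],[0,0,0,0,0,0],[0,0,0,0,0,0],[0,0,0,0,0,0],[0,0,0,0,0,0],[0,0,0,0,0,0]]' 0.02 20
python3 drive.py '[[0,0,-0.01,0,0,0],[0,0,-0.025,0,0,0],[0,0,-0.035,0,0,0],[0,0,-0.035,0,0,0],[0,0,-0.03,0,0,0],[0,0,-0.015,0,0,0],[0,0,0,0,0,0]]'
python3 w.py .42 -.02 .45 1.25 6
```

```text
time: 13.65
tool_pos: [0.5107, -0.0818, 0.2857]
tool_rot: [3.141, 0.0, 1.262]
contact_force: [-1.0, -1.4, 0.4]
opening: 0.092
grip_force: 0.0
time: 14.32
tool_pos: [0.511, -0.0822, 0.2858]
tool_rot: [3.14, 0.0, 1.261]
contact_force: [-0.6, 0.1, -0.3]
opening: 0.044
grip_force: 19.7
time: 14.9
tool_pos: [0.5109, -0.082, 0.4401]
tool_rot: [3.133, 0.0, 1.262]
contact_force: [0.8, 0.5, -1.1]
opening: 0.044
grip_force: 19.7
t 14.9 q [-0.31  0.3   1.49 -0.    1.35  0.  ] target [ 0.42 -0.02  0.45  1.25]
row x6: [0.0051,-0.0176,-0.0017,0.0015,0.0001,0.0019] |p|=0.0184 limit .0417, .125
```

```bash
python3 drive.py '[[0.0051,-0.0176,-0.0017,0.0015,0,0],[0.0051,-0.0176,-0.0017,0.0015,0,0],[0.0051,-0.0176,-0.0017,0.0015,0,0],[0.0051,-0.0176,-0.0017,0.0015,0,0],[0.0051,-0.0176,-0.0017,0.0015,0,0],[0.0051,-0.0176,-0.0017,0.0015,0,0]]'
python3 w.py .4384 .3699 .44 1.25 12
```

```text
time: 15.4
tool_pos: [0.4183, -0.0202, 0.4449]
tool_rot: [-3.131, 0.001, 1.261]
contact_force: [-0.1, 0.3, -1.1]
opening: 0.0439
grip_force: 19.7
t 15.4 q [-0.23  0.11  1.71  0.    1.33  0.08] target [0.4384 0.3699 0.44   1.25  ]
row x12: [0.0314,-0.0085,0.0004,-0.0009,0.0001,0.0010] |p|=0.0326 limit .0417, .125
```

```bash
python3 drive.py '[[0.0314,-0.0085,0.0004,-0.001,0,0.001],[0.0314,-0.0085,0.0004,-0.001,0,0.001],[0.0314,-0.0085,0.0004,-0.001,0,0.001],[0.0314,-0.0085,0.0004,-0.001,0,0.001],[0.0314,-0.0085,0.0004,-0.001,0,0.001],[0.0314,-0.0085,0.0004,-0.001,0,0.001]]'
python3 drive.py '[[0.0314,-0.0085,0.0004,-0.001,0,0.001],[0.0314,-0.0085,0.0004,-0.001,0,0.001],[0.0314,-0.0085,0.0004,-0.001,0,0.001],[0.0314,-0.0085,0.0004,-0.001,0,0.001],[0.0314,-0.0085,0.0004,-0.001,0,0.001],[0.0314,-0.0085,0.0004,-0.001,0,0.001],[0,0,0,0,0,0]]'
python3 w.py .4384 .3699 .28 1.25 5
python3 - <<'E'
from cell import robot
from h import *
for n in("top","scene"):
    c=robot.read_camera(n);np.savez(n+"4.npz",**c)
b=load("scene4.npz")["image"][100:270,230:420,::-1];a=load("top4.npz")["image"][160:330,80:270,::-1]
cv2.imwrite("pics/a4.png",np.hstack([cv2.resize(a,(395,353),interpolation=2),cv2.resize(b,(395,353),interpolation=2)]))
E
```

```text
time: 15.9
tool_pos: [0.4281, 0.1758, 0.4427]
tool_rot: [-3.138, 0.002, 1.255]
contact_force: [1.4, -0.1, -0.9]
opening: 0.044
grip_force: 19.7
time: 16.48
tool_pos: [0.4384, 0.3736, 0.439]
tool_rot: [3.141, 0.001, 1.253]
contact_force: [-1.7, -0.7, -1.8]
opening: 0.0438
grip_force: 19.8
t 16.48 q [ 0.57  0.41  1.32 -0.    1.41  0.89] target [0.4384 0.3699 0.28   1.25  ]
row x5: [-0.0007,0.0002,0.0318,0.0002,0.0002,0.0007] |p|=0.0318 limit .0417, .125
```

View pics/a4.png

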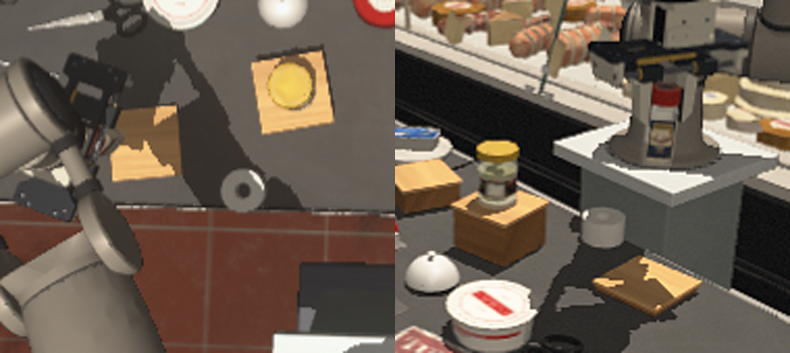

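Run:
```python
from h import *
s=load("scene4.npz");t=load("top4.npz")
m=mask(s["image"],-8,8,100,60,(335,130,385,160));r=cv2.boundingRect(blob(m));print(r)
p=(r[0]+(r[2]-1)/2,r[1]+(r[3]-1)/2)
o,d=ray(s,p); e=np.array([.4384,.3736]);l=np.array([-d[1],d[0]])/np.hypot(*d[:2])
print(plane(s,p,.30),"sideways offset of jar from TCP",(o[:2]-e)@l,"dir",l)
m=mask(t["image"],8,24,60,60,(125,200,172,250));r=cv2.minAreaRect(blob(m));print("low riser",[plane(t,p,.02)[:2].round(4) for p in cv2.boxPoints(r)],plane(t,r[0],.02))
```

```text
(353, 140, 15, 12)
[0.44279746 0.3808367  0.3       ] sideways offset of jar from TCP -0.0025896569720745832 dir [ 0.65483703 -0.75577011]
low riser [array([0.4882, 0.435 ]), array([0.5018, 0.3207]), array([0.3895, 0.3052]), array([0.3759, 0.4186])] [0.43863564 0.36979531 0.02      ]
```

```bash
python3 drive.py '[[-0.0007,0.0002,0.033,0,0,0],[-0.0007,0.0002,0.033,0,0,0],[-0.0007,0.0002,0.033,0,0,0],[-0.0007,0.0002,0.033,0,0,0],[-0.0007,0.0002,0.025,0,0,0],[0,0,0.012,0,0,0],[0,0,0.005,0,0,0],[0,0,0,0,0,0]]'
python3 w.py .4384 .3699 .257 1.25 2
```

```text
time: 17.25
tool_pos: [0.4395, 0.3641, 0.2661]
tool_rot: [3.14, 0.003, 1.248]
contact_force: [0.1, 0.5, -0.4]
opening: 0.0439
grip_force: 19.8
t 17.25 q [ 0.56  0.57  1.58 -0.    1.    0.88] target [0.4384 0.3699 0.257  1.25  ]
row x2: [0.0026,-0.0014,0.0046,0.0010,0.0016,-0.0008] |p|=0.0054 limit .0417, .125
```

```bash
python3 drive.py '[[0.0022,-0.0003,0.003,0.001,0.0015,0],[0.0022,-0.0003,0.003,0,0.0015,0],[0,0,0.0025,0,0,0],[0,0,0.0015,0,0,0],[0,0,0,0,0,0]]'
python3 w.py .4395 .369 .256 1.25 1
```

```text
time: 17.67
tool_pos: [0.4404, 0.3696, 0.2575]
tool_rot: [3.138, -0.003, 1.25]
contact_force: [-0.6, -0.3, -1.5]
opening: 0.0437
grip_force: 19.8
t 17.67 q [ 0.57  0.58  1.57 -0.    0.98  0.89] target [0.4395 0.369  0.256  1.25  ]
row x1: [-0.0009,-0.0006,0.0015,0.0031,-0.0026,-0.0002] |p|=0.0019 limit .0417, .125
```

```bash
python3 drive.py '[[-0.0009,-0.0006,0.0012,0.003,-0.0026,0],[0,0,0.0005,0,0,0],[0,0,0,0,0,0],[0,0,0,0,0,0]]'
python3 drive.py '[[0,0,0,0,0,0],[0,0,0,0,0,0],[0,0,0,0,0,0],[0,0,0,0,0,0],[0,0,0,0,0,0]]' 0.092
python3 drive.py '[[0,0,-0.01,0,0,0],[0,0,-0.025,0,0,0],[0,0,-0.035,0,0,0],[0,0,-0.04,0,0,0],[0,0,-0.035,0,0,0],[0,0,-0.02,0,0,0],[0,0,0,0,0,0]]'
python3 w.py .53 .25 .42 1.25 5
python3 - <<'E'
from h import *
t=load("top0.npz");c=load("top4.npz")
for n,i in(("t0",t),):
  for lo in((18,120,110),(20,90,90)):
    m=mask(i["image"],lo[0],32,lo[1],lo[2],(195,170,245,225));k=blob(m);print(cv2.minEnclosingCircle(k),cv2.fitEllipse(k),plane(i,cv2.minEnclosingCircle(k)[0],.17))
E
```

```text
time: 18.0
tool_pos: [0.4396, 0.3689, 0.2558]
tool_rot: [3.142, 0.0, 1.25]
contact_force: [-0.5, 0.6, 0.3]
opening: 0.0439
grip_force: 19.8
time: 18.42
tool_pos: [0.4397, 0.369, 0.2558]
tool_rot: [3.141, -0.0, 1.25]
contact_force: [-0.7, -0.2, 0.0]
opening: 0.0725
grip_force: 0.0
time: 19.0
tool_pos: [0.4398, 0.3692, 0.4273]
tool_rot: [3.135, -0.008, 1.25]
contact_force: [0.4, -0.3, -0.4]
opening: 0.0917
grip_force: 0.0
t 19.0 q [0.56 0.41 1.35 0.   1.37 0.89] target [0.53 0.25 0.42 1.25]
row x5: [-0.0169,0.0246,0.0015,0.0014,-0.0017,-0.0001] |p|=0.0299 limit .0417, .125
((220.94654846191406, 209.24725341796875), 19.64780044555664) ((220.44650268554688, 206.5062713623047), (29.57170295715332, 32.31897735595703), 81.78849792480469) [0.49847439 0.12498992 0.17      ]
((219.5, 201.0), 11.10190200805664) ((219.3047332763672, 201.05136108398438), (20.4685115814209, 20.94249153137207), 133.4930419921875) [0.52249198 0.13006481 0.17      ]
```

```bash
python3 w.py .523 .131 .40 1.25 8
```

```text
t 19.0 q [0.56 0.41 1.35 0.   1.37 0.89] target [0.523 0.131 0.4   1.25 ]
row x8: [-0.0250,0.0193,0.0034,0.0009,-0.0011,-0.0000] |p|=0.0317 limit .0417, .125
```

```bash
python3 drive.py '[[-0.025,0.0193,0.0034,0.0009,-0.001,0],[-0.025,0.0193,0.0034,0.0009,-0.001,0],[-0.025,0.0193,0.0034,0.0009,-0.001,0],[-0.025,0.0193,0.0034,0.0009,-0.001,0],[-0.025,0.0193,0.0034,0.0009,-0.001,0],[-0.025,0.0193,0.0034,0.0009,-0.001,0],[-0.025,0.0193,0.0034,0.0009,-0.001,0],[-0.025,0.0193,0.0034,0.0009,-0.001,0]]'
python3 drive.py '[[0,0,0,0,0,0]]'
python3 w.py .523 .131 .294 1.25 4
python3 - <<'E'
from cell import robot
from h import *
s=robot.read_camera("scene");t=robot.read_camera("top");np.savez("scene5.npz",**s);np.savez("top5.npz",**t)
b=s["image"][100:270,230:400,::-1];a=t["image"][170:290,100:250,::-1]
cv2.imwrite("pics/a5.png",np.hstack([cv2.resize(a,(425,340),interpolation=2),cv2.resize(b,(340,340),interpolation=2)]))
E
```

```text
time: 19.67
tool_pos: [0.5229, 0.1288, 0.3935]
tool_rot: [-3.134, 0.008, 1.25]
contact_force: [0.6, 0.4, -0.6]
opening: 0.0919
grip_force: 0.0
time: 19.75
tool_pos: [0.524, 0.126, 0.3928]
tool_rot: [-3.134, 0.011, 1.245]
contact_force: [0.0, -0.9, 0.9]
opening: 0.0922
grip_force: 0.0
t 19.75 q [ 0.1   0.38  1.5  -0.01  1.27  0.42] target [0.523 0.131 0.294 1.25 ]
row x4: [0.0013,-0.0005,0.0247,-0.0019,0.0026,-0.0012] |p|=0.0247 limit .0417, .125
```

View pics/a5.png

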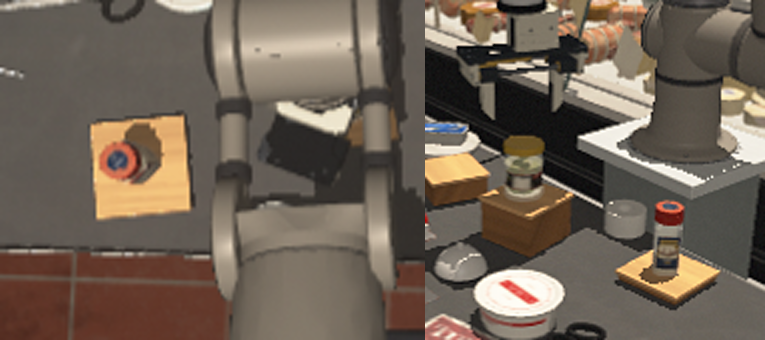

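The spice jar is upright on the low riser and the gripper is over the wide jar. I'll check the jar's centring numerically while descending.

```bash
python3 - <<'E'
from h import *
s=load("scene5.npz");t=load("top5.npz")
a=blob(mask(t["image"],-8,8,90,60,(125,215,160,240)));b=blob(mask(s["image"],-8,8,90,60,(340,195,375,215)))
ra=cv2.boundingRect(a);rb=cv2.boundingRect(b);print(ra,rb)
p=(ra[0]+(ra[2]-1)/2,ra[1]+(ra[3]-1)/2);q=(rb[0]+(rb[2]-1)/2,rb[1]+(rb[3]-1)/2)
print(tri(t,p,s,q),plane(t,p,.126),plane(t,p,.115))
m=mask(t["image"],8,24,60,90,(125,205,172,252));m=cv2.morphologyEx(m,cv2.MORPH_CLOSE,np.ones((11,11)));r=cv2.minAreaRect(blob(m));print("riser",r,plane(t,r[0],.02))
E
python3 drive.py '[[0.0013,-0.0005,0.025,-0.002,0.0026,-0.001],[0.0013,-0.0005,0.025,-0.002,0.0026,-0.001],[0.0013,-0.0005,0.022,-0.002,0.0026,-0.001],[0.0013,-0.0005,0.012,-0.002,0.0026,-0.001],[0,0,0.01,0,0,0],[0,0,0.004,0,0,0],[0,0,0,0,0,0]]'
```

```text
(135, 220, 15, 15) (345, 201, 15, 12)
(array([0.44120931, 0.3691364 , 0.11149047]), np.float64(0.0004966485539219281)) [0.44108232 0.36513261 0.126     ] [0.44131144 0.36803074 0.115     ]
riser ((148.9754180908203, 228.72955322265625), (34.58465576171875, 34.40358352661133), 84.80557250976562) [0.43832538 0.3699007  0.02      ]
time: 20.43
tool_pos: [0.5218, 0.1364, 0.2952]
tool_rot: [-3.141, -0.002, 1.255]
contact_force: [-0.0, 0.2, -0.5]
opening: 0.0921
grip_force: 0.0
```

```bash
python3 drive.py '[[-0.0045,0.0025,0.001,0,0,0],[0,0,0,0,0,0],[0,0,0,0,0,0]]'
python3 drive.py '[[0,0,0,0,0,0],[0,0,0,0,0,0],[0,0,0,0,0,0],[0,0,0,0,0,0],[0,0,0,0,0,0],[0,0,0,0,0,0],[0,0,0,0,0,0]]' 0.05 35
python3 drive.py '[[0,0,-0.01,0,0,0],[0,0,-0.025,0,0,0],[0,0,-0.035,0,0,0],[0,0,-0.035,0,0,0],[0,0,-0.02,0,0,0],[0,0,-0.01,0,0,0],[0,0,0,0,0,0]]'
python3 w.py .42 -.02 .42 1.25 7
python3 - <<'E'
from cell import robot
from h import *
s=robot.read_camera("scene")
cv2.imwrite("pics/a6.png",cv2.resize(s["image"][80:250,220:390,::-1],(510,510),interpolation=2))
E
```

```text
time: 20.68
tool_pos: [0.5234, 0.1304, 0.2956]
tool_rot: [3.139, -0.003, 1.253]
contact_force: [-0.4, 0.1, 0.7]
opening: 0.0921
grip_force: 0.0
time: 21.27
tool_pos: [0.5232, 0.1306, 0.2949]
tool_rot: [3.14, -0.003, 1.253]
contact_force: [0.8, -0.1, 0.6]
opening: 0.0636
grip_force: 35.0
time: 21.85
tool_pos: [0.5228, 0.1304, 0.4318]
tool_rot: [3.138, -0.004, 1.254]
contact_force: [1.0, 0.2, -4.7]
opening: 0.0634
grip_force: 35.0
t 21.85 q [0.1  0.35 1.44 0.   1.35 0.42] target [ 0.42 -0.02  0.42  1.25]
row x7: [-0.0250,-0.0072,0.0016,0.0006,-0.0005,0.0005] |p|=0.0261 limit .0417, .125
```

View pics/a6.png

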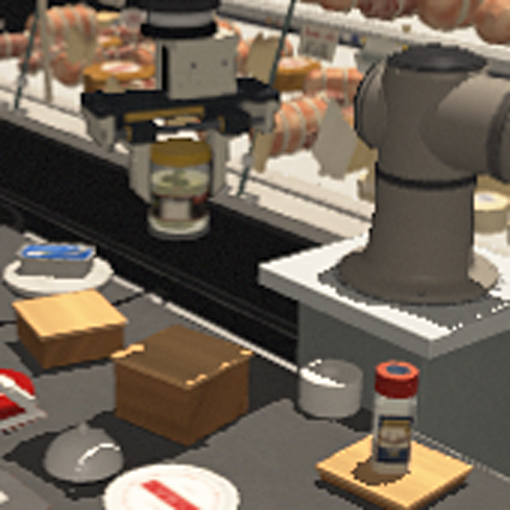

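The wide jar is gripped upright. I'll move directly in -y to the middle riser and slow down near the end.

```bash
python3 w.py .517 -.04 .41 1.25 6
```

```text
t 21.9 q [0.1  0.35 1.44 0.   1.35 0.42] target [ 0.517 -0.04   0.41   1.25 ]
row x6: [-0.0273,0.0080,0.0032,0.0001,-0.0004,0.0006] |p|=0.0286 limit .0417, .125
```

```bash
python3 drive.py '[[-0.0273,0.008,0.0032,0,-0.0004,0.0006],[-0.0273,0.008,0.0032,0,-0.0004,0.0006],[-0.0273,0.008,0.0032,0,-0.0004,0.0006],[-0.0273,0.008,0.0032,0,-0.0004,0.0006],[-0.0273,0.008,0.0032,0,-0.0004,0.0006],[-0.0273,0.008,0.0032,0,-0.0004,0.0006]]'
python3 w.py .5163 -.0888 .36 1.25 6
```

```text
time: 22.4
tool_pos: [0.5165, -0.0414, 0.4075]
tool_rot: [-3.137, 0.001, 1.25]
contact_force: [0.9, 0.0, -5.6]
opening: 0.0638
grip_force: 35.0
t 22.4 q [-0.23  0.33  1.54 -0.    1.28  0.09] target [ 0.5163 -0.0888  0.36    1.25  ]
row x6: [-0.0075,0.0025,0.0079,-0.0008,0.0001,0.0000] |p|=0.0112 limit .0417, .125
```

```bash
python3 drive.py '[[-0.0095,0.003,0.0079,-0.0008,0,0],[-0.0095,0.003,0.0079,-0.0008,0,0],[-0.0095,0.003,0.0079,-0.0008,0,0],[-0.007,0.0025,0.0079,-0.0008,0,0],[-0.005,0.0025,0.0079,-0.0008,0,0],[-0.003,0.001,0.0079,0,0,0],[0,0,0,0,0,0]]'
python3 w.py .5163 -.0888 .275 1.25 5
python3 - <<'E'
from cell import robot
from h import *
s=robot.read_camera("scene");t=robot.read_camera("top");np.savez("scene6.npz",**s);np.savez("top6.npz",**t)
cv2.imwrite("pics/a7.png",np.hstack([cv2.resize(t["image"][150:290,230:370,::-1],(390,390),interpolation=2),cv2.resize(s["image"][80:220,190:330,::-1],(390,390),interpolation=2)]))
E
```

```text
time: 22.98
tool_pos: [0.5175, -0.0862, 0.3609]
tool_rot: [3.14, 0.0, 1.25]
contact_force: [-0.3, -0.5, -5.3]
opening: 0.0638
grip_force: 35.0
t 22.98 q [-0.31  0.38  1.59 -0.    1.17  0.01] target [ 0.5163 -0.0888  0.275   1.25  ]
row x5: [-0.0006,-0.0001,0.0172,0.0003,0.0000,0.0000] |p|=0.0172 limit .0417, .125
```

View pics/a7.png

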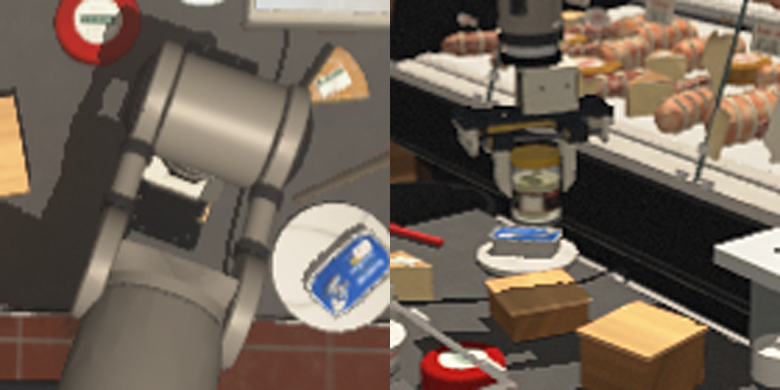

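The jar is held upright above the middle riser and the arm is clear of the rod. Lowering it now.

```bash
python3 drive.py '[[-0.0006,0,0.022,0,0,0],[-0.0006,0,0.022,0,0,0],[-0.0006,0,0.018,0,0,0],[-0.0006,0,0.014,0,0,0],[-0.0006,0,0.007,0,0,0],[0,0,0.003,0,0,0],[0,0,0,0,0,0]]'
python3 w.py .5163 -.0888 .266 1.25 2
```

```text
time: 23.67
tool_pos: [0.5175, -0.089, 0.2772]
tool_rot: [3.137, -0.0, 1.25]
contact_force: [0.1, -0.3, -5.6]
opening: 0.0637
grip_force: 35.0
t 23.67 q [-0.32  0.48  1.7   0.    0.96  0.  ] target [ 0.5163 -0.0888  0.266   1.25  ]
row x2: [-0.0001,-0.0006,0.0056,0.0025,-0.0000,0.0001] |p|=0.0056 limit .0417, .125
```

```bash
python3 drive.py '[[0,-0.0006,0.0056,0.0025,0,0],[0,-0.0005,0.004,0.002,0,0],[0,0,0.002,0,0,0],[0,0,0.001,0,0,0],[0,0,0,0,0,0],[0,0,0,0,0,0]]'
python3 w.py .5163 -.0888 .265 1.25 1
```

```text
time: 24.17
tool_pos: [0.5161, -0.0889, 0.2649]
tool_rot: [3.141, 0.0, 1.25]
contact_force: [-1.9, 0.4, 1.4]
opening: 0.0637
grip_force: 35.0
t 24.17 q [-0.32  0.5   1.71 -0.    0.93  0.  ] target [ 0.5163 -0.0888  0.265   1.25  ]
row x1: [0.0001,0.0001,-0.0001,0.0004,0.0001,0.0000] |p|=0.0002 limit .0417, .125
```

Touchdown. Release and retreat.

```bash
python3 drive.py '[[0,0,0,0,0,0],[0,0,0,0,0,0],[0,0,0,0,0,0],[0,0,0,0,0,0],[0,0,0,0,0,0]]' 0.092
python3 drive.py '[[0,0,-0.008,0,0,0],[0,0,-0.02,0,0,0],[0,0,-0.03,0,0,0],[0,0,-0.035,0,0,0],[0,0,-0.03,0,0,0],[0,0,-0.015,0,0,0],[0,0,0,0,0,0]]'
python3 w.py .40 .0 .42 1.25 6
```

```text
time: 24.58
tool_pos: [0.5164, -0.0889, 0.2646]
tool_rot: [3.141, 0.0, 1.25]
contact_force: [-0.8, -0.1, 0.0]
opening: 0.09
grip_force: 0.0
time: 25.17
tool_pos: [0.5166, -0.0889, 0.4072]
tool_rot: [3.133, -0.0, 1.25]
contact_force: [-0.4, -0.9, 1.2]
opening: 0.0921
grip_force: 0.0
t 25.17 q [-0.32  0.34  1.53  0.    1.27  0.  ] target [0.4  0.   0.42 1.25]
row x6: [0.0079,-0.0231,-0.0023,0.0015,-0.0000,0.0000] |p|=0.0245 limit .0417, .125
```

```bash
python3 drive.py '[[0.0079,-0.0231,-0.0023,0.0015,0,0],[0.0079,-0.0231,-0.0023,0.0015,0,0],[0.0079,-0.0231,-0.0023,0.0015,0,0],[0.0079,-0.0231,-0.0023,0.0015,0,0],[0.0079,-0.0231,-0.0023,0.0015,0,0],[0.0079,-0.0231,-0.0023,0.0015,0,0]]'
python3 w.py arc 0 .37 .41 13
python3 - <<'E'
from cell import robot
from h import *
s=robot.read_camera("scene");t=robot.read_camera("top");np.savez("scene7.npz",**s);np.savez("top7.npz",**t)
r=cv2.minAreaRect(blob(mask(t["image"],100,125,90,50,(320,220,385,280))));print("tin",[plane(t,p,.038)[:2].round(4) for p in cv2.boxPoints(r)],plane(t,r[0],.038))
m=cv2.morphologyEx(mask(t["image"],8,24,60,70,(195,175,245,232)),cv2.MORPH_CLOSE,np.ones((9,9)))
r=cv2.minAreaRect(blob(m));P=[plane(t,p,.08)[:2].round(4) for p in cv2.boxPoints(r)];print("high",r,P,plane(t,r[0],.08))
E
```

```text
time: 25.67
tool_pos: [0.3984, 0.0004, 0.4162]
tool_rot: [-3.132, 0.0, 1.25]
contact_force: [-0.0, -0.0, -0.4]
opening: 0.0917
grip_force: 0.0
t 25.67 q [-0.19  0.1   1.81  0.    1.24  0.13] target [ 0.37    0.      0.41   -0.2096]
row x13: [-0.0020,-0.0013,0.0005,-0.0006,0.0006,0.1123] |p|=0.0024 limit .0417, .125
tin [array([ 0.3824, -0.2464]), array([ 0.4465, -0.3144]), array([ 0.4101, -0.3485]), array([ 0.3464, -0.2806])] [ 0.39625101 -0.29745769  0.038     ]
high ((221.7357635498047, 206.48072814941406), (41.121883392333984, 38.894447326660156), 80.13418579101562) [array([0.5646, 0.2033]), array([0.5889, 0.0835]), array([0.4624, 0.0576]), array([0.4383, 0.1763])] [0.5132823  0.13008757 0.08      ]
```

```bash
python3 drive.py '[[-0.002,-0.0013,0.0005,0,0,0.1123],[-0.002,-0.0013,0.0005,0,0,0.1123],[-0.002,-0.0013,0.0005,0,0,0.1123],[-0.002,-0.0013,0.0005,0,0,0.1123],[-0.002,-0.0013,0.0005,0,0,0.1123],[-0.002,-0.0013,0.0005,0,0,0.1123],[-0.002,-0.0013,0.0005,0,0,0.1123]]'
python3 drive.py '[[-0.002,-0.0013,0.0005,0,0,0.1123],[-0.002,-0.0013,0.0005,0,0,0.1123],[-0.002,-0.0013,0.0005,0,0,0.1123],[-0.002,-0.0013,0.0005,0,0,0.1123],[-0.002,-0.0013,0.0005,0,0,0.1123],[-0.002,-0.0013,0.0005,0,0,0.1123]]'
python3 w.py arc -.72 .37 .41 8
```

```text
time: 26.35
tool_pos: [0.3846, -0.006, 0.4128]
tool_rot: [-3.135, 0.007, 0.458]
contact_force: [0.1, 0.6, 0.3]
opening: 0.0919
grip_force: 0.0
time: 26.85
tool_pos: [0.3716, -0.0005, 0.41]
tool_rot: [-3.141, 0.009, -0.216]
contact_force: [-0.6, -0.6, -0.4]
opening: 0.092
grip_force: 0.0
t 26.85 q [-0.21  0.05  1.88  0.    1.22  1.58] target [ 0.2782 -0.244   0.41   -0.9296]
row x8: [0.0054,0.0329,-0.0000,0.0003,0.0011,0.0892] |p|=0.0333 limit .0417, .125
```

```bash
python3 drive.py '[[0.0054,0.0329,0,0,0.001,0.0892],[0.0054,0.0329,0,0,0.001,0.0892],[0.0054,0.0329,0,0,0.001,0.0892],[0.0054,0.0329,0,0,0.001,0.0892],[0.0054,0.0329,0,0,0.001,0.0892],[0.0054,0.0329,0,0,0.001,0.0892],[0.0054,0.0329,0,0,0.001,0.0892],[0.0054,0.0329,0,0,0.001,0.0892]]'
python3 w.py .3962 -.2975 .25 -.80 8
```

```text
time: 27.52
tool_pos: [0.2785, -0.2467, 0.4101]
tool_rot: [3.139, -0.0, -0.928]
contact_force: [0.1, -0.5, -0.3]
opening: 0.0919
grip_force: 0.0
t 27.52 q [-0.93  0.05  1.88 -0.    1.21  1.57] target [ 0.3962 -0.2975  0.25   -0.8   ]
row x8: [0.0143,-0.0072,0.0200,0.0003,-0.0000,-0.0160] |p|=0.0256 limit .0417, .125
```

```bash
python3 drive.py '[[0.0143,-0.0072,0.02,0,0,-0.016],[0.0143,-0.0072,0.02,0,0,-0.016],[0.0143,-0.0072,0.02,0,0,-0.016],[0.0143,-0.0072,0.02,0,0,-0.016],[0.0143,-0.0072,0.02,0,0,-0.016],[0.0143,-0.0072,0.02,0,0,-0.016],[0.0143,-0.0072,0.02,0,0,-0.016],[0.0143,-0.0072,0.02,0,0,-0.016]]'
python3 w.py .3964 -.2975 .194 -.80 4
```

```text
time: 28.18
tool_pos: [0.3976, -0.2957, 0.2486]
tool_rot: [3.139, 0.001, -0.795]
contact_force: [-0.3, -0.8, 0.4]
opening: 0.0921
grip_force: 0.0
t 28.18 q [-0.79  0.48  1.81 -0.    0.86  1.57] target [ 0.3964 -0.2975  0.194  -0.8   ]
row x4: [0.0001,0.0005,0.0136,0.0006,0.0002,0.0012] |p|=0.0137 limit .0417, .125
```

```bash
python3 drive.py '[[0,0.0005,0.02,0.0006,0,0.001],[0,0.0005,0.018,0.0006,0,0.001],[0,0.0005,0.011,0.0006,0,0.001],[0,0.0005,0.005,0,0,0.001],[0,0,0,0,0,0],[0,0,0,0,0,0]]'
python3 drive.py '[[0,0,0,0,0,0],[0,0,0,0,0,0],[0,0,0,0,0,0],[0,0,0,0,0,0],[0,0,0,0,0,0],[0,0,0,0,0,0],[0,0,0,0,0,0]]' 0.04 25
python3 drive.py '[[0,0,-0.01,0,0,0],[0,0,-0.025,0,0,0],[-0.01,0,-0.035,0,0,0],[-0.015,0,-0.036,0,0,0],[-0.02,0,-0.035,0,0,0],[-0.025,0,-0.03,0,0,0],[-0.03,0,-0.025,0,0,0],[-0.03,0,-0.02,0,0,0]]'
python3 w.py arc .2 .37 .42 12
```

```text
time: 28.68
tool_pos: [0.3955, -0.2967, 0.1963]
tool_rot: [3.141, 0.0, -0.8]
contact_force: [-0.3, -0.1, -0.3]
opening: 0.0917
grip_force: 0.0
time: 29.27
tool_pos: [0.3955, -0.2964, 0.1966]
tool_rot: [3.141, -0.0, -0.799]
contact_force: [-0.5, 0.6, 4.0]
opening: 0.0593
grip_force: 25.0
time: 29.93
tool_pos: [0.3038, -0.202, 0.4145]
tool_rot: [3.141, -0.002, -0.8]
contact_force: [-0.0, -0.4, -1.7]
opening: 0.0592
grip_force: 25.0
t 29.93 q [-0.8   0.03  1.89 -0.    1.22  1.57] target [ 0.3626  0.0735  0.42   -0.0096]
row x12: [-0.0054,-0.0235,-0.0005,0.0001,-0.0001,-0.0658] |p|=0.0241 limit .0417, .125
```

```bash
python3 drive.py '[[-0.0054,-0.0235,-0.0005,0,0,-0.0658],[-0.0054,-0.0235,-0.0005,0,0,-0.0658],[-0.0054,-0.0235,-0.0005,0,0,-0.0658],[-0.0054,-0.0235,-0.0005,0,0,-0.0658],[-0.0054,-0.0235,-0.0005,0,0,-0.0658],[-0.0054,-0.0235,-0.0005,0,0,-0.0658]]'
python3 drive.py '[[-0.0054,-0.0235,-0.0005,0,0,-0.0658],[-0.0054,-0.0235,-0.0005,0,0,-0.0658],[-0.0054,-0.0235,-0.0005,0,0,-0.0658],[-0.0054,-0.0235,-0.0005,0,0,-0.0658],[-0.0054,-0.0235,-0.0005,0,0,-0.0658],[-0.0054,-0.0235,-0.0005,0,0,-0.0658]]'
python3 w.py .5184 .1359 .36 .209 8
```

```text
time: 30.43
tool_pos: [0.362, -0.0699, 0.4158]
tool_rot: [3.141, 0.0, -0.402]
contact_force: [0.5, 0.4, -1.2]
opening: 0.0594
grip_force: 25.0
time: 30.93
tool_pos: [0.3637, 0.0738, 0.4186]
tool_rot: [3.141, 0.0, -0.007]
contact_force: [1.2, 1.2, -1.5]
opening: 0.0592
grip_force: 25.0
t 30.93 q [-0.01  0.04  1.87 -0.    1.23  1.57] target [0.5184 0.1359 0.36   0.209 ]
row x8: [0.0200,-0.0061,0.0073,0.0000,0.0001,-0.0270] |p|=0.0221 limit .0417, .125
```

```bash
python3 drive.py '[[0.02,-0.0061,0.0073,0,0,-0.027],[0.02,-0.0061,0.0073,0,0,-0.027],[0.02,-0.0061,0.0073,0,0,-0.027],[0.02,-0.0061,0.0073,0,0,-0.027],[0.02,-0.0061,0.0073,0,0,-0.027],[0.02,-0.0061,0.0073,0,0,-0.027],[0.02,-0.0061,0.0073,0,0,-0.027],[0.02,-0.0061,0.0073,0,0,-0.027]]'
python3 drive.py '[[0,0,0.02,0,0,0],[0,0,0.02,0,0,0],[0,0,0.02,0,0,0],[0,0,0.012,0,0,0],[0,0,0.005,0,0,0],[0,0,0,0,0,0]]'
python3 w.py .5184 .1359 .268 .209 2
```

```text
time: 31.6
tool_pos: [0.5198, 0.135, 0.3596]
tool_rot: [3.141, 0.001, 0.207]
contact_force: [0.2, -0.5, -1.6]
opening: 0.0593
grip_force: 25.0
time: 32.1
tool_pos: [0.5187, 0.1345, 0.2819]
tool_rot: [-3.141, 0.003, 0.206]
contact_force: [-0.3, 0.1, -2.0]
opening: 0.0591
grip_force: 25.0
t 32.1 q [ 0.11  0.49  1.66 -0.    0.99  1.48] target [0.5184 0.1359 0.268  0.209 ]
row x2: [-0.0000,-0.0007,0.0070,-0.0001,0.0016,-0.0015] |p|=0.0070 limit .0417, .125
```

```bash
python3 drive.py '[[0,-0.0007,0.007,0,0.0016,-0.0015],[0,-0.0007,0.005,0,0.0016,-0.0015],[0,0,0.003,0,0,0],[0,0,0.0015,0,0,0],[0,0,0,0,0,0],[0,0,0,0,0,0]]'
python3 w.py .5184 .1359 .2646 .209 1
```

```text
time: 32.6
tool_pos: [0.5189, 0.136, 0.2665]
tool_rot: [3.141, -0.003, 0.209]
contact_force: [-0.3, 0.2, -2.0]
opening: 0.0592
grip_force: 25.0
t 32.6 q [0.11 0.51 1.68 0.   0.95 1.47] target [0.5184 0.1359 0.2646 0.209 ]
row x1: [-0.0005,-0.0001,0.0019,0.0002,-0.0031,0.0000] |p|=0.0020 limit .0417, .125
```

```bash
python3 drive.py '[[0,0,0.0015,0,-0.002,0],[0,0,0.0006,0,0,0],[0,0,0,0,0,0],[0,0,0,0,0,0]]'
python3 drive.py '[[0,0,0,0,0,0],[0,0,0,0,0,0],[0,0,0,0,0,0],[0,0,0,0,0,0],[0,0,0,0,0,0]]' 0.092
python3 drive.py '[[0,0,-0.008,0,0,0],[0,0,-0.025,0,0,0],[0,0,-0.035,0,0,0],[-0.02,0,-0.035,0,0,0],[-0.03,0,-0.03,0,0,0],[-0.035,0,-0.02,0,0,0],[-0.035,0,0,0,0,0],[-0.03,0,0,0,0,0]]'
python3 drive.py '[[0,0,0,0,0,0],[0,0,0,0,0,0]]'
python3 - <<'E'
from cell import robot
from h import *
s=robot.read_camera("scene");t=robot.read_camera("top");np.savez("scene8.npz",**s);np.savez("top8.npz",**t);T=t["image"]
r=cv2.minAreaRect(blob(mask(T,100,125,90,50,(190,175,250,235))));print("tin",[plane(t,p,.106)[:2].round(4) for p in cv2.boxPoints(r)],plane(t,r[0],.106))
r=cv2.minEnclosingCircle(blob(mask(T,20,32,90,90,(265,180,318,232))));print("lid",r,plane(t,r[0],.14))
cv2.imwrite("pics/a8.png",np.hstack([cv2.resize(T[150:290,110:330,::-1],(440,280),interpolation=2),cv2.resize(s["image"][130:270,210:390,::-1],(360,280),interpolation=2)]))
E
```

```text
time: 32.93
tool_pos: [0.519, 0.1359, 0.2646]
tool_rot: [3.141, -0.001, 0.209]
contact_force: [-0.8, 0.1, 2.8]
opening: 0.0592
grip_force: 25.0
time: 33.35
tool_pos: [0.5189, 0.1359, 0.2641]
tool_rot: [3.141, -0.001, 0.209]
contact_force: [1.0, -0.1, 0.3]
opening: 0.088
grip_force: 0.0
time: 34.02
tool_pos: [0.3705, 0.1047, 0.4182]
tool_rot: [3.141, -0.004, 0.209]
contact_force: [0.1, -0.8, 0.1]
opening: 0.0917
grip_force: 0.0
time: 34.18
tool_pos: [0.3715, 0.1048, 0.4176]
tool_rot: [3.141, -0.003, 0.209]
contact_force: [0.8, 0.1, -0.1]
opening: 0.0919
grip_force: 0.0
tin [array([0.5604, 0.1698]), array([0.5708, 0.1204]), array([0.4808, 0.101 ]), array([0.4704, 0.15  ])] [0.52047221 0.13524817 0.106     ]
lid ((292.7241516113281, 206.58621215820312), 10.8281831741333) [ 0.51443715 -0.08642984  0.14      ]
```

View pics/a8.png

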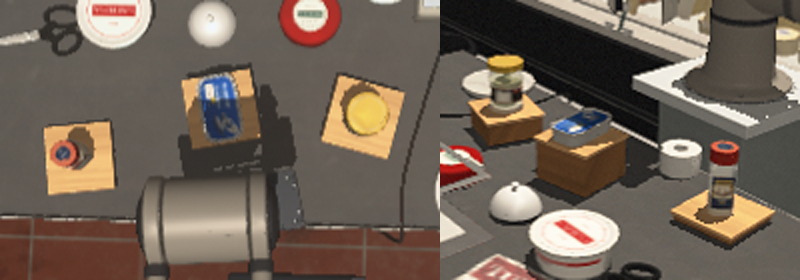

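All three products stand centred within about 3 mm on the right risers, upright and released, and the bystanders are untouched. Handing in.

```bash
python3 -c "
from cell import robot
print(robot.hand_in())"
```

```text
the job is handed in; nothing more can be done
None
```

The job is handed in at about 34 s of the 117 s allowed: spice jar on the lowest riser, wide jar on the middle, tin on the highest, each upright, let go and within about 3 mm of centre by camera, bystanders untouched.

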